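# Re-rack the returned lenses in the same order

## Task

Move the four camera lenses from the plywood returns tray to the dark steel storage rack, keeping their order as counted from the handle: the lens nearest the tray's handle goes on the place nearest the rack's handle, and so on to the far end. Set each lens down gently, upright and centred on its own disc, without dropping or tipping any, and leave the dust blower standing where it is.

Things in the scene. Friction and masses are not known exactly. Their poses are not given: they have to be found in the camera images.
- lens_short: short slim camera lens, the smallest: plain black barrel with one grey ring; 64 mm tall; the top 34 mm is a straight cylinder 44 mm across, the foot 42 mm across. Loose, 0.15 to 0.6 kg, round. Stands upright on its rear cap, glass up, on its pad at the start. Origin: centre of its underside; z up.
- lens_plain: medium straight camera lens, black barrel with two rings low down; 76 mm tall; the top 34 mm is a straight cylinder 50 mm across, the foot 48 mm across. Loose, 0.15 to 0.6 kg, round. Stands upright on its rear cap, glass up, on its pad at the start. Origin: centre of its underside; z up.
- lens_flared: flared camera lens, narrow below and wide above; 70 mm tall; the top 34 mm is a straight cylinder 55 mm across, the foot 44 mm across. Loose, 0.15 to 0.6 kg, round. Stands upright on its rear cap, glass up, on its pad at the start. Origin: centre of its underside; z up.
- lens_zoom: zoom lens, the tallest and widest, black barrel with three rings low down; 84 mm tall; the top 34 mm is a straight cylinder 60 mm across, the foot 56 mm across. Loose, 0.15 to 0.6 kg, round. Stands upright on its rear cap, glass up, on its pad at the start. Origin: centre of its underside; z up.
- pad_short: round black rubber pad, 66 mm across and 4 mm thick, fixed on the tray, under the short lens at the start: it shows where that lens stood. Origin: centre of its underside (on the tray's 12 mm high top).
- pad_plain: round black rubber pad, 66 mm across and 4 mm thick, fixed on the tray, under the plain lens at the start: it shows where that lens stood. Origin: centre of its underside (on the tray's 12 mm high top).
- pad_flared: round black rubber pad, 66 mm across and 4 mm thick, fixed on the tray, under the flared lens at the start: it shows where that lens stood. Origin: centre of its underside (on the tray's 12 mm high top).
- pad_zoom: round black rubber pad, 66 mm across and 4 mm thick, fixed on the tray, under the zoom lens at the start: it shows where that lens stood. Origin: centre of its underside (on the tray's 12 mm high top).
- tray: returns tray: flat plywood board 318 x 100 mm (x -150 to +168), top 12 mm high, 18 mm lips on the long sides, one pale metal bow handle 74 mm wide, 47 mm high at one end. Fixed, left or right, any yaw. Origin: underside, mid-row; x runs along the row TOWARDS the handle (at x = +159 mm), y across. Four places at x = +108 (first), +36, -36, -108 mm (last), y = 0, a pad on each.
- rack: storage rack: dark steel board 318 x 100 mm (x -150 to +168), flat top 12 mm high, 18 mm lips on the long sides, bow handle as the tray. Fixed, left or right, any yaw. Origin: underside, mid-row; x runs along the row TOWARDS the handle (at x = +159 mm), y across. Four places at x = +108 (first), +36, -36, -108 mm (last), y = 0: flat pale discs 68 mm across, dark dot at the centre.
- blower: bystander: black rubber dust blower, a 60 mm bulb with a thin nozzle on top, 120 mm tall. Loose, stands between the far ends of the tray and the rack. Origin at the centre of its underside.
Not all that is in view belongs to the job. Leave any green look-alike of the lens_zoom alone.

How it is judged:
By the outcome, as a careful person would: the job done as asked, in the order asked, and still so for the second after the job is handed in, with the robot touching nothing.
It also fails if it takes over 106 s, if anything falls off the work surface, if the arm or the gripper's body presses on something with over 40 N, if the wrist force passes 120 N, or if a joint passes its speed limit or range.

## Robot

A 7-joint arm with a two-finger parallel gripper is mounted at the origin on the work surface. World frame = base frame: x ahead of the robot, y to its left, z up, the work surface at z = 0. Lengths are in m, angles in rad, forces in N, time in s.
With the tool pointing down it reaches from about 0.4 to 0.85 m from the base axis. Payload 10.4 kg.
Tool frame: the origin (TCP) lies on the centre line of the jaws, within the pads' length; the fingertips stand 11 mm ahead of it and the grasp point (between the pads) lies 8 mm behind it (tip_reach is the distance from the TCP to the fingertips, in m); z points along the fingers, y is the line along which they close (so a half turn about z gives the same grasp; the last joint's range is limited). The gripper opens to 85 mm and grips with 20 to 120 N. Pads are 22 mm wide; open, the fingers measure 114 mm over their backs; the gripper's body (76 mm by 85 mm) begins 54 mm behind the grasp point. The pads swing forward as they close: fully open they stand 13 mm farther back than shut.
Start: joints at [-1.141, 0.332, -0.065, 1.46, 0.022, 1.35, -0.088], TCP at [0.273, 0.562, 0.208] pointing down, gripper open.
Joint ranges: [-2.6, 2.6], [-0.5, 2.12], [-1.47, 1.34], [0.16, 2.42], [-1.27, 4.41], [0.06, 2.06], [-2.6, 2.6]. Speed limits (rad/s): [2.22, 2.22, 2.79, 2.79, 3.14, 3.14, 3.14].

## Interface

Orientations are given as a unit quaternion [x, y, z, w].
In Python, from workcell import get_obs, camera, hand_in, tip_reach gives the robot as it stands. The module is installed in compiled form; this text tells all that it offers.
- The arm moves only by the tool move_arm, never from a script. Its argument "plan" is a list of rows, each an object with "delta_pos": the shift along the tool's x, y, z in fractions of the full range, 1 being 75 cm, a list of three; "turn": the turn, a rotation vector about the tool's x, y, z in normalised numbers (1 is 360 degrees), a list of three; "fingers": the closure, from 0 (fully open) to 1 (shut). A call has 1 to 12 rows; each row is the pose to reach, as a shift and turn from the pose commanded when the call began, along the tool's axes at that moment; what a row does not reach only later rows make up. A row lasts 1/8 s, in which the tool goes at most 62.5 mm and 10.7 degrees, less where a joint would pass 70% of its speed; a pose out of reach is approached as far as the arm can. No shift or turn number may pass 1 either way. A call with a gripper value outside its range is refused whole. The fingers move at their own pace and stop on an object; "force" is the grip in N (left out, the last holds). Time passes only in rows, so rows that repeat a pose let the fingers close. It gives the time, the measured TCP pose, the force, the opening and the grip force at its end, in the units of the state.
- get_obs(): the state, without advancing time (a new reading comes with each control period).
- camera(name): name is "side" or "top"; returns a dict with "color" (480x640x3 uint8, red, green, blue), "range_z" (480x640 float32, m along the optical axis (not along the pixel's ray), 0 where there is no reading), "fx", "fy", "cx", "cy" (pixels), "R" (3x3) and "t" (3): a world point X has camera coordinates R X + t. Camera axes: x right, y down, z forward; pixel columns grow to the right and rows downward; lengths in m; the calibration is good to about 2 mm. A picture is of the moment at which its call begins.
- hand_in(): hands the job in; it is judged then, once.
The state is a dict: "clock": time; "joint_pos": joint angles; "joint_velocities": joint speeds; "tau": joint torques, N m; "position": TCP position; "ee_rot": TCP orientation; "ft_force": force on the tool from outside, world axes, zero at the start; "torque": the same for the moment, N m; "grip_width": opening from 0.0 (shut) to 1.0 (fully open); "grasp_force": force on a finger pad.
Only numpy, scipy, OpenCV 4.12 (cv2) and the standard library are available. Lean on these libraries where they do the work, as an engineer would, in place of code of your own. Each camera call takes 0.05 s, during which the arm holds its last target. There are 200 camera calls.

## Working session

There is one attempt and no reset: what is moved stays moved. The work goes in short steps, Python scripts to look and compute and a tool call to move; the robot and the scene stay as the last step left them, time stands still between calls to the robot, and variables do not carry over. Pictures are saved under pics/ and viewed, at most 14 in all, crops included, and the job is handed in when it is done.

Besides the shell and the picture viewer there is one more tool, called after "Call:" as a command line: name --argument value ..., lists and objects as JSON in quotes. move_arm: Moves the arm, as the interface text tells. Its arguments: {"type":"object","properties":{"plan":{"type":"array","items":{"type":"object","properties":{"delta_pos":{"type":"array","items":{"type":"number"}},"turn":{"type":"array","items":{"type":"number"}},"fingers":{"type":"number"}}}},"force":{"type":"number"}},"required":["plan"]}

```bash
mkdir -p pics; python3 - <<'E'
from workcell import *
import cv2,numpy as np
o=get_obs();print(o, tip_reach)
for n in("top","side"):
    c=camera(n);cv2.imwrite(f"pics/{n}0.png",c["color"][:,:,::-1]);np.savez(f"{n}0.npz",**c)
    print(n,c["fx"],c["cx"],c["cy"],c["R"],c["t"])
E
```

```text
{'clock': 0.0, 'joint_pos': array([-1.14059757,  0.33292025, -0.06472147,  1.4609555 ,  0.0215689 ,
        1.34990379, -0.08850782]), 'joint_velocities': array([ 2.15875273e-04,  8.60718512e-04,  1.20886304e-03,  2.05199903e-04,
       -5.78129074e-05,  6.18165413e-04, -1.01872737e-03]), 'tau': array([ 1.45125123e-04, -6.25450373e+01,  4.93260822e-02, -3.91612172e+01,
        1.61225873e-02,  1.00361207e-02, -8.28067709e-05]), 'position': array([0.27322843, 0.56164487, 0.20717903]), 'ee_rot': array([ 2.24457065e-01,  9.74483693e-01, -7.30808025e-04, -1.52078872e-04]), 'ft_force': array([0.50839655, 0.30716873, 0.34523204]), 'torque': array([-0.05418521,  0.03674526,  0.02400386]), 'grasp_force': 0.0, 'grip_width': 1.0000078126799485} 0.011
top 534.3188136824547 319.5528508487926 242.86318571744354 [[ 0.01062344 -0.99964023  0.02462829]
 [-0.99388234 -0.01326358 -0.10964472]
 [ 0.10993193 -0.02331282 -0.99366568]] [-0.00729976  0.59658774  0.94806719]
side 497.29207039912853 316.4533650504136 234.61167435244897 [[-0.98875343 -0.1482559   0.01966807]
 [-0.11969632  0.70563159 -0.69839591]
 [ 0.0896629  -0.69289555 -0.71544134]] [0.54960069 0.1008853  0.97771942]
```

View pics/top0.png

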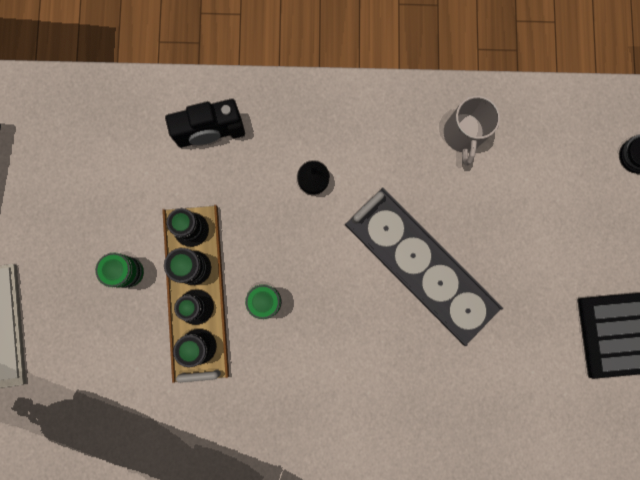

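View pics/side0.png

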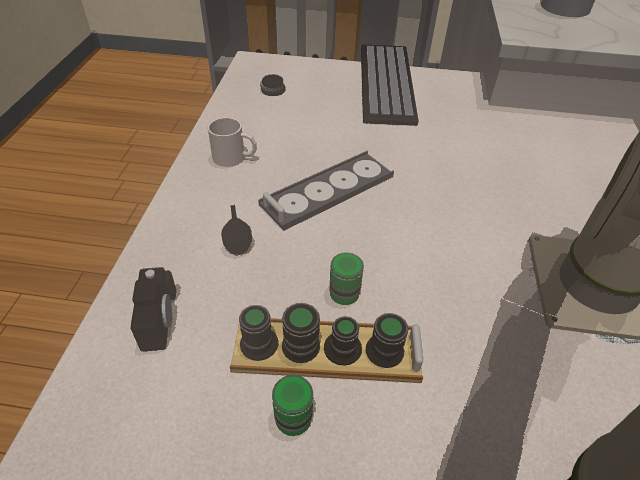

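The top view shows the tray with its handle at the bottom (197,377). Its lenses, counted from the handle, are at about (195,350), (193,307), (187,267) and (187,226). The rack's handle is at the upper left (369,205), with discs at (386,228), (413,255), (440,283) and (468,311). The blower is at (313,178). The green look-alikes at (118,270) and (263,301) stand off the tray, so I will leave them alone.

```bash
cat > m.py <<'E'
import numpy as np,cv2
def cloud(c):
    v,u=np.mgrid[:480,:640];z=c["range_z"]
    P=np.dstack([(u-c["cx"])/c["fx"]*z,(v-c["cy"])/c["fy"]*z,z])
    W=(P-c["t"])@c["R"]; W[z==0]=np.nan
    return W
def ray(c,u,v,h):
    d=np.array([(u-c["cx"])/c["fx"],(v-c["cy"])/c["fy"],1])@c["R"];o=-c["t"]@c["R"]
    return o+d*(h-o[2])/d[2]
def pix(c,X):
    p=c["R"]@X+c["t"];return c["fx"]*p[0]/p[2]+c["cx"],c["fy"]*p[1]/p[2]+c["cy"]
def blobs(W,lo,hi,amin=60):
    m=((W[:,:,2]>lo)&(W[:,:,2]<hi)).astype(np.uint8)
    n,l,s,_=cv2.connectedComponentsWithStats(m)
    return [(l==i) for i in range(1,n) if s[i,4]>amin]
def discs(c,W):
    g=c["color"].astype(int)
    m=((g.min(2)>120)&(W[:,:,2]>0.006)&(W[:,:,2]<0.022)).astype(np.uint8)
    r=[]
    for k in cv2.findContours(m,cv2.RETR_EXTERNAL,cv2.CHAIN_APPROX_NONE)[0]:
        if cv2.contourArea(k)<150:continue
        (a,b),ax,_=cv2.fitEllipse(k);r.append((ray(c,a,b,.012),ax))
    return r
E
python3 - <<'E'
from m import *
for n in("top","side"):
    c=dict(np.load(f"{n}0.npz"));W=cloud(c);print(n)
    for b in blobs(W,.045,.2):
        p=W[b];h=np.percentile(p[:,2],95)
        q=p[p[:,2]>h-.006]
        (x,y),r=cv2.minEnclosingCircle(q[:,:2].astype(np.float32))
        print("obj",np.round([h,x,y,2*r],4),np.round(np.argwhere(b).mean(0)),b.sum())
    for d in discs(c,W):print("disc",np.round(d[0],4),np.round(d[1],1))
E
```

```text
top
obj [ 0.0913  0.8218 -0.2784  0.0827] [123. 474.] 1284
obj [0.0955 0.8173 0.2147 0.055 ] [120. 204.] 2324
obj [0.0788 0.7191 0.013  0.0279] [175. 313.] 786
obj [ 0.0495  0.6644 -0.0897  0.0714] [205. 368.] 176
obj [0.0961 0.6237 0.2407 0.0507] [223. 183.] 809
obj [0.1042 0.5497 0.2351 0.0603] [265. 184.] 1171
obj [0.0883 0.5414 0.3548 0.0604] [270. 116.] 1173
obj [0.0884 0.4893 0.0983 0.0595] [301. 263.] 982
obj [0.0841 0.4772 0.2279 0.0437] [307. 188.] 598
obj [0.09   0.405  0.2194 0.0556] [350. 191.] 946
obj [0.0493 0.3575 0.2133 0.0716] [377. 196.] 209
disc [ 0.4761 -0.2776  0.012 ] [34.4 35.6]
disc [ 0.5272 -0.2268  0.012 ] [34.2 35.3]
disc [0.4281 0.5631 0.012 ] [ 18.6 136.1]
disc [ 0.5782 -0.1759  0.012 ] [34.2 34.9]
disc [ 0.6289 -0.125   0.012 ] [34.1 34.8]
side
obj [ 0.1881 -0.0649 -0.8393  0.6085] [ 49. 563.] 14709
obj [ 0.0912  0.8196 -0.278   0.0854] [135. 227.] 1121
obj [ 0.1972  0.0343 -0.0041  0.1385] [258. 607.] 5321
obj [ 0.0497  0.6658 -0.0843  0.0726] [201. 273.] 117
obj [0.1035 0.7174 0.0172 0.0086] [228. 235.] 609
obj [0.0883 0.4868 0.0999 0.062 ] [271. 346.] 1098
obj [0.0955 0.8149 0.2177 0.0548] [302. 150.] 2329
obj [0.104  0.548  0.2375 0.0605] [327. 301.] 1557
obj [0.0961 0.6218 0.2426 0.0518] [325. 255.] 1089
obj [0.09   0.4043 0.2209 0.0567] [332. 390.] 1140
obj [0.0843 0.4757 0.23   0.0446] [333. 345.] 774
obj [0.0491 0.3552 0.2155 0.0713] [343. 417.] 235
obj [0.0882 0.5393 0.3568 0.0612] [399. 292.] 1694
disc [-0.0362  0.0916  0.012 ] [17.7 33.4]
disc [ 0.6274 -0.1259  0.012 ] [19.9 28.6]
disc [ 0.5776 -0.1764  0.012 ] [18.8 28.9]
disc [ 0.5265 -0.2275  0.012 ] [17.9 28.1]
disc [ 0.4753 -0.2784  0.012 ] [16.7 27.7]
```

```bash
cat > go.py <<'E'
import sys,numpy as np
from workcell import get_obs
from scipy.spatial.transform import Rotation as R
T=dict(flared=(.4047,.2201),short=(.4765,.2290),zoom=(.5489,.2363),plain=(.6228,.2417))
D=dict(flared=(.6282,-.1255),short=(.5780,-.1760),zoom=(.5270,-.2270),plain=(.4757,-.2780))
TOP=dict(flared=.086,short=.080,zoom=.100,plain=.092)
YT,YD=-84.3,-45.0   # world yaw of the closing axis at tray / rack
def rot(y): return R.from_euler('z',y+90,degrees=True)*R.from_euler('x',180,degrees=True)*R.identity()
def delta(x,y,z,yaw):
    o=get_obs();q=R.from_quat(o["ee_rot"]);t=rot(yaw)
    print("at",np.round(o["position"],4),"err y-axis",np.round(np.degrees(np.arctan2(*q.as_matrix()[1::-1,1])),2),
      "d",np.round(q.inv().apply(np.array([x,y,z])-o["position"]),4),"turn",np.round((q.inv()*t).as_rotvec(),4),
      "t",round(o["clock"],2),"F",np.round(o["ft_force"],1),"w",round(o["grip_width"],3),"g",round(o["grasp_force"],1))
if __name__=="__main__":
    n,w=sys.argv[1:3]
    z=float(sys.argv[3]) if len(sys.argv)>3 else .2
    delta(*(T if w=="t" else D)[n],z,YT if w=="t" else YD)
E
python3 -c "
from go import *
print(rot(-84.3).as_matrix().round(3))"; python3 go.py flared t .2
```

```text
[[ 0.995  0.099  0.   ]
 [ 0.099 -0.995 -0.   ]
 [ 0.     0.    -1.   ]]
at [0.2733 0.5617 0.2073] err y-axis 64.06 d [-0.2676 -0.2497  0.0076] turn [-4.0000e-04  1.7000e-03  2.5893e+00] t 0.1 F [ 0.3 -0.5 -1.1] w 1.002 g 0.0
```

Careful with the scale: shifts go in shares of 75 cm and turns go in shares of 360 degrees. That gives: -0.2676 m is -0.3568, -0.2497 m is -0.3329, 2.16 rad is 0.3438.

Call:
move_arm --plan '[{"delta_pos":[-0.0595,-0.0555,0.0017],"turn":[0,0,0.0286],"fingers":0},{"delta_pos":[-0.1189,-0.1109,0.0033],"turn":[0,0,0.0573],"fingers":0},{"delta_pos":[-0.1784,-0.1664,0.0053],"turn":[0,0,0.0859],"fingers":0},{"delta_pos":[-0.2379,-0.2219,0.0067],"turn":[0,0,0.1146],"fingers":0},{"delta_pos":[-0.2973,-0.2773,0.008],"turn":[0,0,0.1432],"fingers":0},{"delta_pos":[-0.3568,-0.3329,0.0101],"turn":[0,0,0.1719],"fingers":0},{"delta_pos":[-0.3568,-0.3329,0.0101],"turn":[0,0,0.2005],"fingers":0},{"delta_pos":[-0.3568,-0.3329,0.0101],"turn":[0,0,0.2292],"fingers":0},{"delta_pos":[-0.3568,-0.3329,0.0101],"turn":[0,0,0.2578],"fingers":0},{"delta_pos":[-0.3568,-0.3329,0.0101],"turn":[0,0,0.2865],"fingers":0},{"delta_pos":[-0.3568,-0.3329,0.0101],"turn":[0,0,0.3151],"fingers":0},{"delta_pos":[-0.3568,-0.3329,0.0101],"turn":[0,0,0.3438],"fingers":0}]'

```text
clock: 1.6
position: [0.4046, 0.2203, 0.2001]
ee_rot: [0.966, 0.258, -0.0, 0.0]
ft_force: [-0.6, 0.0, -0.2]
grip_width: 0.997
grasp_force: 0.0
```

```bash
python3 go.py flared t .2
```

```text
at [0.4046 0.2203 0.2001] err y-axis -60.04 d [-0.      0.0002  0.0001] turn [1.000e-04 5.000e-04 4.234e-01] t 1.6 F [-0.6  0.  -0.2] w 0.997 g 0.0
```

Scaled: 0.135 m is 0.18, 0.0002 m is 0.0003, 0.423 rad is 0.0673.

Call:
move_arm --plan '[{"delta_pos":[0,0,0],"turn":[0,0,0.0286],"fingers":0},{"delta_pos":[0,0.0003,0],"turn":[0,0,0.0573],"fingers":0},{"delta_pos":[0,0.0003,0],"turn":[0,0,0.0673],"fingers":0},{"delta_pos":[0,0.0003,0.04],"turn":[0,0,0.0673],"fingers":0},{"delta_pos":[0,0.0003,0.0933],"turn":[0,0,0.0673],"fingers":0},{"delta_pos":[0,0.0003,0.1333],"turn":[0,0,0.0673],"fingers":0},{"delta_pos":[0,0.0003,0.1667],"turn":[0,0,0.0673],"fingers":0},{"delta_pos":[0,0.0003,0.18],"turn":[0,0,0.0673],"fingers":0},{"delta_pos":[0,0.0003,0.18],"turn":[0,0,0.0673],"fingers":0}]'

```text
clock: 2.72
position: [0.4047, 0.2201, 0.0653]
ee_rot: [0.999, 0.053, -0.0, 0.0]
ft_force: [-0.5, -0.3, 0.2]
grip_width: 1.001
grasp_force: 0.0
```

```bash
python3 go.py flared t .065; python3 - <<'E'
from workcell import *
import cv2
a=camera("side")["color"][200:440,200:520,::-1]
cv2.imwrite("pics/g1.png",cv2.resize(a,None,fx=2,fy=2))
E
```

```text
at [0.4047 0.2201 0.0653] err y-axis -83.94 d [-0.      0.      0.0003] turn [0.0004 0.0007 0.0063] t 2.73 F [-0.5 -0.3  0.2] w 1.001 g 0.0
```

View pics/g1.png

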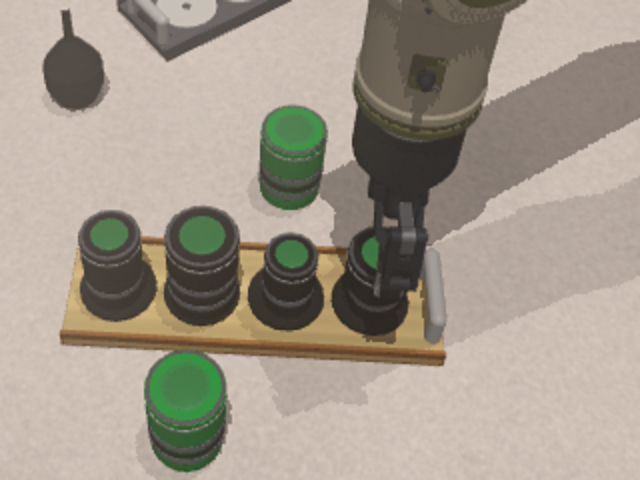

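```bash
python3 - <<'E'
from m import *
from workcell import camera,get_obs
c=camera("side");o=get_obs()
W=cloud(c)
f=lambda X:np.round((np.array(pix(c,np.array(X)))-[200,200])*2)
print("lens top",f([.4047,.2201,.088]),"finger",f([.4047-.0048,.2201+.048,.075]),f([.4047-.0048,.2201+.048,.055]), f([.4047+.0048,.2201-.048,.075]))
for u,v in((402,230),(402,250),(402,285),(375,250),(370,325)): print(u,v,np.round(W[200+v//2,200+u//2],4))
# pads/fingers slab
m=(abs(W[:,:,0]-.405)<.06)&(abs(W[:,:,1]-.27)<.025)&(W[:,:,2]>.04)&(W[:,:,2]<.1)
p=W[m];print(len(p),p.min(0),p.max(0),np.median(p,0))
E
```

```text
lens top [381. 251.] finger [382. 313.] [379. 326.] [376. 212.]
402 230 [0.4026 0.2851 0.2092]
402 250 [0.4003 0.2903 0.1937]
402 285 [0.395  0.2928 0.1567]
375 250 [0.4101 0.2207 0.0897]
370 325 [0.4035 0.2442 0.0165]
171 [0.34608184 0.24500504 0.04073179] [0.46493086 0.25236679 0.08856796] [0.40820084 0.24695507 0.05939283]
```

```bash
python3 - <<'E'
from m import *
from workcell import camera,get_obs
c=camera("side");W=cloud(c);print(get_obs()["position"])
for v in range(290,356,4):
    print(v,[tuple(np.round(W[v,u]*1000).astype(int)) for u in (388,396,401,406)])
b=np.dstack([c["color"][:,:,::-1]])[270:370,330:450]
cv2.imwrite("pics/g2.png",cv2.resize(b,None,fx=5,fy=5,interpolation=cv2.INTER_CUBIC))
c=camera("top");b=c["color"][280:420,120:270,::-1]
cv2.imwrite("pics/g3.png",cv2.resize(b,None,fx=4,fy=4,interpolation=cv2.INTER_CUBIC))
E
```

```text
[0.40549301 0.22068481 0.06638767]
290 [(np.int64(421), np.int64(237), np.int64(198)), (np.int64(413), np.int64(260), np.int64(229)), (np.int64(406), np.int64(259), np.int64(229)), (np.int64(400), np.int64(260), np.int64(232))]
294 [(np.int64(420), np.int64(241), np.int64(195)), (np.int64(411), np.int64(257), np.int64(218)), (np.int64(405), np.int64(259), np.int64(221)), (np.int64(399), np.int64(260), np.int64(223))]
298 [(np.int64(420), np.int64(244), np.int64(189)), (np.int64(410), np.int64(258), np.int64(210)), (np.int64(404), np.int64(258), np.int64(211)), (np.int64(397), np.int64(258), np.int64(213))]
302 [(np.int64(419), np.int64(248), np.int64(186)), (np.int64(410), np.int64(262), np.int64(206)), (np.int64(403), np.int64(259), np.int64(204)), (np.int64(396), np.int64(259), np.int64(205))]
306 [(np.int64(418), np.int64(254), np.int64(183)), (np.int64(409), np.int64(263), np.int64(198)), (np.int64(402), np.int64(266), np.int64(204)), (np.int64(395), np.int64(263), np.int64(201))]
310 [(np.int64(418), np.int64(256), np.int64(177)), (np.int64(387), np.int64(122), np.int64(0)), (np
[... 1501 characters left out ...]
(402), np.int64(294), np.int64(158)), (np.int64(395), np.int64(293), np.int64(157)), (np.int64(388), np.int64(294), np.int64(160))]
346 [(np.int64(408), np.int64(271), np.int64(108)), (np.int64(398), np.int64(276), np.int64(118)), (np.int64(384), np.int64(239), np.int64(64)), (np.int64(369), np.int64(205), np.int64(13))]
350 [(np.int64(404), np.int64(248), np.int64(61)), (np.int64(391), np.int64(245), np.int64(59)), (np.int64(378), np.int64(217), np.int64(17)), (np.int64(369), np.int64(214), np.int64(15))]
354 [(np.int64(401), np.int64(243), np.int64(40)), (np.int64(388), np.int64(236), np.int64(33)), (np.int64(377), np.int64(225), np.int64(17)), (np.int64(368), np.int64(220), np.int64(11))]
```

View pics/g2.png

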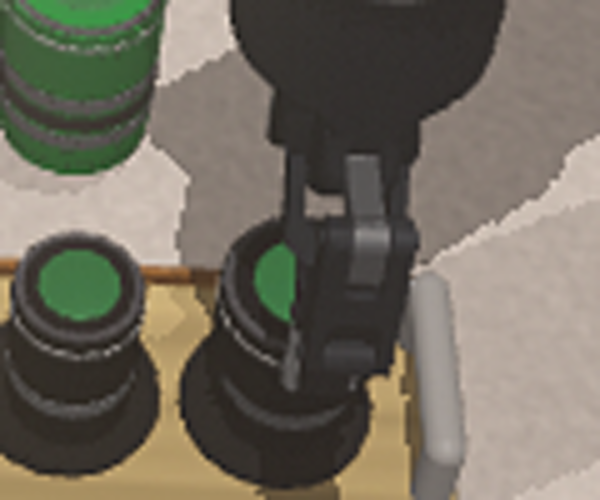

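View pics/g3.png

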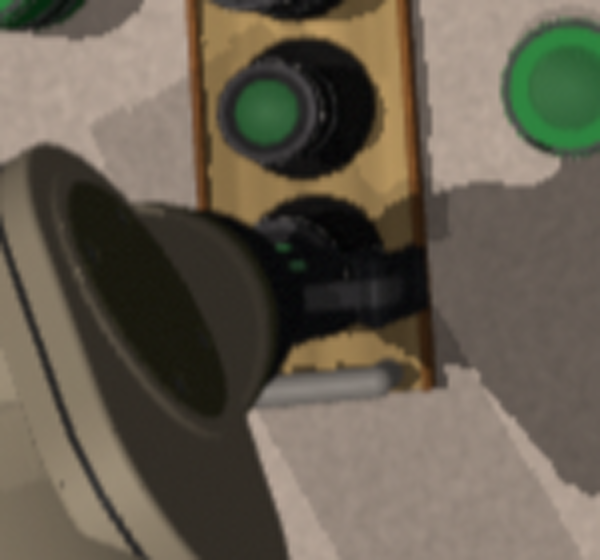

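The pictures put the open fingertips at z≈0.10, against about 0.055–0.067 from the stated geometry: pixel (388,346) gives [0.408, 0.271, 0.108]. I'll close partly without contact and lower a little, then measure again.

Scaled: 0.012 m is 0.016, 0.007 m is 0.0093, 0.006 rad is 0.001.

Call:
move_arm --plan '[{"delta_pos":[0,0,0.0093],"turn":[0,0,0.001],"fingers":0.2},{"delta_pos":[0,0,0.016],"turn":[0,0,0.001],"fingers":0.2},{"delta_pos":[0,0,0.016],"turn":[0,0,0.001],"fingers":0.2}]' --force 30

```text
clock: 3.3
position: [0.4045, 0.22, 0.0529]
ee_rot: [0.999, 0.05, -0.0, 0.0]
ft_force: [0.7, 0.0, 0.5]
grip_width: 0.798
grasp_force: 0.0
```

```bash
python3 go.py flared t .065;python3 - <<'E'
from m import *
from workcell import camera
c=camera("side");W=cloud(c);np.savez("s1.npz",**c)
for v in range(330,372,3):
    print(v,[tuple((np.nan_to_num(W[v,u])*1000).round().astype(int).tolist()) for u in (380,384,388,392,396,400)])
b=c["color"][270:390,330:450,::-1]
cv2.imwrite("pics/g4.png",cv2.resize(b,None,fx=5,fy=5,interpolation=cv2.INTER_CUBIC))
E
```

```text
at [0.4045 0.22   0.0529] err y-axis -84.28 d [ 0.0001 -0.0001 -0.0121] turn [0.0005 0.0009 0.0003] t 3.3 F [0.7 0.  0.5] w 0.798 g 0.0
330 [(421, 232, 89), (414, 230, 89), (413, 265, 140), (410, 288, 176), (405, 288, 177), (400, 290, 181)]
333 [(420, 238, 90), (414, 235, 88), (412, 267, 136), (410, 289, 170), (404, 289, 171), (399, 288, 171)]
336 [(420, 242, 88), (414, 242, 89), (411, 269, 131), (409, 289, 163), (403, 289, 164), (398, 288, 164)]
339 [(419, 242, 80), (413, 246, 87), (409, 263, 114), (408, 289, 155), (402, 288, 156), (396, 287, 155)]
342 [(418, 245, 75), (412, 246, 79), (411, 283, 137), (406, 287, 145), (400, 284, 141), (394, 282, 140)]
345 [(417, 244, 66), (411, 245, 68), (410, 284, 131), (405, 287, 138), (400, 286, 137), (394, 286, 139)]
348 [(416, 244, 57), (410, 247, 62), (407, 267, 96), (401, 267, 97), (395, 267, 100), (384, 239, 58)]
351 [(415, 241, 43), (409, 246, 53), (403, 248, 58), (397, 246, 57), (390, 245, 56), (379, 220, 19)]
354 [(414, 240, 33), (408, 243, 39), (401, 242, 40), (395, 240, 38), (388, 236, 33), (379, 226, 18)]
357 [(413, 242, 26), (407, 242, 28), (400, 243, 31), (393, 239, 26), (386, 234, 20), (379, 232, 19)]
360 [(412, 242, 16), (405, 242, 18), (399, 243, 23), (392, 238, 16), (385, 238, 18), (379, 236, 16)]
363 [(412, 247, 15), (405, 247, 18), (399, 246, 18), (392, 246, 19), (385, 244, 18), (378, 239, 12)]
366 [(411, 251, 13), (405, 253, 18), (398, 250, 16), (392, 250, 18), (384, 246, 13), (378, 246, 13)]
369 [(411, 256, 12), (404, 257, 16), (397, 254, 12), (391, 253, 12), (384, 253, 14), (378, 251, 12)]
```

View pics/g4.png

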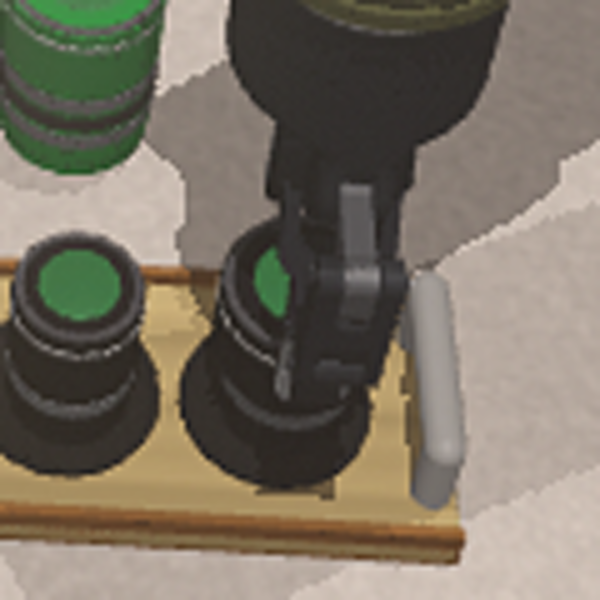

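Scaled: -0.015 m is -0.02.

Call:
move_arm --plan '[{"delta_pos":[0,0,-0.02],"turn":[0,0,0],"fingers":0.2},{"delta_pos":[0,0,-0.02],"turn":[0,0,0],"fingers":0.3},{"delta_pos":[0,0,-0.02],"turn":[0,0,0],"fingers":0.35},{"delta_pos":[0,0,-0.02],"turn":[0,0,0],"fingers":0.4},{"delta_pos":[0,0,-0.02],"turn":[0,0,0],"fingers":0.45},{"delta_pos":[0,0,-0.02],"turn":[0,0,0],"fingers":0.45}]' --force 20

```text
clock: 4.1
position: [0.4048, 0.2202, 0.0683]
ee_rot: [0.999, 0.05, -0.0, 0.0]
ft_force: [0.5, -0.3, -0.3]
grip_width: 0.551
grasp_force: 0.0
```

```bash
python3 - <<'E'
from m import *
from workcell import camera,get_obs
o=get_obs();p=o["position"];print(p)
a=np.radians(-84.3);Y=np.array([np.cos(a),np.sin(a)]);X=np.array([-Y[1],Y[0]])
for n in("side","top"):
    c=camera(n);np.savez(n+"2.npz",**c);W=cloud(c)
    d=W[:,:,:2]-p[:2];x=d@X;y=d@Y;z=W[:,:,2]
    m=(z>.09)&(z<.3)&(abs(x)<.06)&(abs(y)<.09)
    for lo in np.arange(.09,.23,.01):
        k=m&(z>lo)&(z<=lo+.01)
        if k.sum()>3: print(n,round(lo,3),k.sum(),"x",np.round(np.percentile(x[k],[2,98])*1000),"y",np.round(np.percentile(y[k],[2,98])*1000))
E
```

```text
[0.4048417  0.22023105 0.06828869]
side 0.09 22 x [-3. 19.] y [-31.  23.]
side 0.1 52 x [-10.  11.] y [-39.  25.]
side 0.11 36 x [-7. 11.] y [-39.  25.]
side 0.12 16 x [ 9. 11.] y [-32.  29.]
side 0.14 74 x [-10.  14.] y [-57.   3.]
side 0.15 60 x [-10.  14.] y [-60. -30.]
side 0.16 164 x [-16.  17.] y [-63. -17.]
side 0.17 104 x [-16.  17.] y [-66. -22.]
side 0.18 108 x [-17.  19.] y [-68. -20.]
side 0.19 315 x [-18.  19.] y [-69. -15.]
side 0.2 149 x [-9. 17.] y [-51. -18.]
side 0.21 80 x [-10.  11.] y [-40. -32.]
side 0.22 193 x [-29.  37.] y [-39.  -4.]
side 0.23 254 x [-31.  37.] y [-39.  -9.]
top 0.13 4 x [ 9. 14.] y [32. 36.]
top 0.14 50 x [-11.  14.] y [30. 48.]
top 0.15 17 x [-11.  15.] y [31. 50.]
top 0.16 36 x [-15.  19.] y [21. 54.]
top 0.17 16 x [-14.  19.] y [24. 51.]
top 0.18 36 x [-10.  15.] y [41. 60.]
top 0.19 192 x [-10.  14.] y [41. 67.]
top 0.2 83 x [-8. 12.] y [35. 59.]
top 0.21 25 x [-7. 11.] y [35. 39.]
top 0.22 56 x [-19.  38.] y [ 9. 38.]
top 0.23 72 x [-23.  37.] y [12. 38.]
```

The fingers closed past 55 mm with zero force, so they were above the lens. Measured against the camera, the real fingertips stand about 31 mm above the reported TCP z, while x and y agree. I'll use the camera heights from here and grasp flared with reported z = 0.025.

Scaled: 0.043 m is 0.0573, 0.025 m is 0.0333.

Call:
move_arm --plan '[{"delta_pos":[0,0,-0.0067],"turn":[0,0,0],"fingers":0.05},{"delta_pos":[0,0,-0.0067],"turn":[0,0,0],"fingers":0.05},{"delta_pos":[0,0,0],"turn":[0,0,0],"fingers":0.05},{"delta_pos":[0,0,0.016],"turn":[0,0,0],"fingers":0.05},{"delta_pos":[0,0,0.0333],"turn":[0,0,0],"fingers":0.05},{"delta_pos":[0,0,0.048],"turn":[0,0,0],"fingers":0.05},{"delta_pos":[0,0,0.0573],"turn":[0,0,0],"fingers":0.05},{"delta_pos":[0,0,0.0573],"turn":[0,0,0],"fingers":0.05}]'

```text
clock: 5.2
position: [0.4046, 0.22, 0.0248]
ee_rot: [0.999, 0.05, -0.0, 0.0]
ft_force: [0.1, -0.1, -0.6]
grip_width: 0.95
grasp_force: 0.0
```

Call:
move_arm --plan '[{"delta_pos":[0,0,0],"turn":[0,0,0],"fingers":0.25},{"delta_pos":[0,0,0],"turn":[0,0,0],"fingers":0.35},{"delta_pos":[0,0,0],"turn":[0,0,0],"fingers":0.5},{"delta_pos":[0,0,0],"turn":[0,0,0],"fingers":1},{"delta_pos":[0,0,0],"turn":[0,0,0],"fingers":1}]' --force 40

```text
clock: 5.82
position: [0.4053, 0.2202, 0.026]
ee_rot: [0.999, 0.05, 0.0, -0.0]
ft_force: [-0.3, -2.6, 5.6]
grip_width: 0.634
grasp_force: 41.5
```

```bash
sed -i 's/^if __name/Z={k:v-.061 for k,v in TOP.items()}\nif __name/' go.py; python3 go.py flared d .13; python3 - <<'E'
from workcell import *
import cv2
c=camera("side");b=c["color"][250:390,310:450,::-1]
cv2.imwrite("pics/g5.png",cv2.resize(b,None,fx=4,fy=4,interpolation=cv2.INTER_CUBIC))
E
```

```text
at [0.4053 0.2202 0.026 ] err y-axis -84.3 d [ 0.1876  0.3661 -0.104 ] turn [-1.000e-04 -7.000e-04 -6.859e-01] t 5.83 F [-0.3 -2.6  5.6] w 0.634 g 41.5
```

View pics/g5.png

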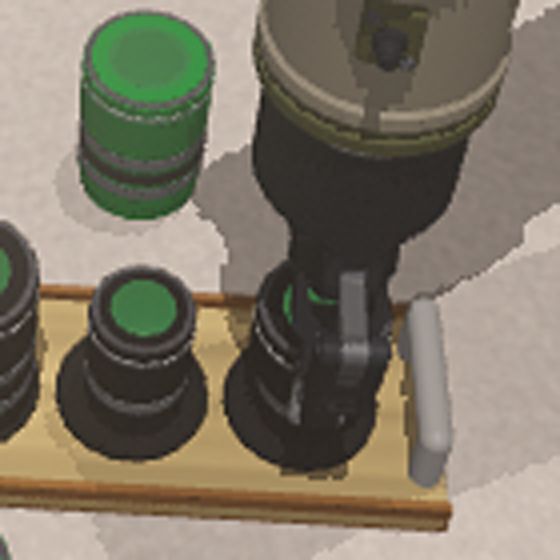

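The flared lens is gripped: opening 0.634 is about 54 mm, at 41 N. Next I lift it and carry it over.

Scaled: 0.366 m is 0.488, 0.1876 m is 0.2501, -0.686 rad is -0.1092.

Call:
move_arm --plan '[{"delta_pos":[0,0,-0.0267],"turn":[0,0,0],"fingers":1},{"delta_pos":[0,0,-0.0933],"turn":[0,0,0],"fingers":1},{"delta_pos":[0,0,-0.1533],"turn":[0,0,0],"fingers":1},{"delta_pos":[0.0133,0.0267,-0.1667],"turn":[0,0,-0.008],"fingers":1},{"delta_pos":[0.04,0.08,-0.1667],"turn":[0,0,-0.0239],"fingers":1},{"delta_pos":[0.0747,0.1467,-0.1667],"turn":[0,0,-0.0398],"fingers":1},{"delta_pos":[0.1093,0.2133,-0.1667],"turn":[0,0,-0.0557],"fingers":1},{"delta_pos":[0.144,0.28,-0.1667],"turn":[0,0,-0.0716],"fingers":1},{"delta_pos":[0.1787,0.3467,-0.1667],"turn":[0,0,-0.0875],"fingers":1},{"delta_pos":[0.2133,0.4133,-0.1667],"turn":[0,0,-0.1035],"fingers":1},{"delta_pos":[0.24,0.4667,-0.1667],"turn":[0,0,-0.1092],"fingers":1},{"delta_pos":[0.2501,0.488,-0.1667],"turn":[0,0,-0.1092],"fingers":1}]'

```text
clock: 7.38
position: [0.6282, -0.1281, 0.1497]
ee_rot: [0.924, 0.382, -0.001, 0.0]
ft_force: [-0.5, 0.0, -2.7]
grip_width: 0.636
grasp_force: 43.5
```

```bash
python3 go.py flared d .025; python3 - <<'E'
from workcell import *
from m import *
from go import *
o=get_obs();p=o["position"]
for n in("side","top"):
    c=camera(n);W=cloud(c)
    if n=="side":cv2.imwrite("pics/h1.png",cv2.resize(c["color"][60:300,200:440,::-1],None,fx=2.4,fy=2.4))
    d=W-p;m=(np.linalg.norm(d[:,:,:2],axis=2)<.05)&(W[:,:,2]>.11)&(W[:,:,2]<.18)
    q=W[m];print(n,m.sum(),np.percentile(q[:,2],[1,5,50]))
    # vertical cylinder axis from lens side points: lower part below fingers
    for lo in np.arange(.12,.19,.01):
        k=m&(W[:,:,2]>lo)&(W[:,:,2]<lo+.01)
        if k.sum()>5:print(lo.round(2),k.sum(),np.round((np.percentile(d[k],[3,97],axis=0)*1000)[:,:2].ravel()))
E
```

```text
at [ 0.6282 -0.1281  0.1497] err y-axis -45.13 d [ 0.002  -0.0019  0.1247] turn [ 0.0001  0.0015 -0.0023] t 7.38 F [-0.5  0.  -2.7] w 0.636 g 43.5
side 277 [0.14094023 0.14302726 0.15854673]
0.14 69 [-22.   1.  17.  23.]
0.15 82 [-23.   5.  15.  23.]
0.16 79 [-22.   8.  19.  24.]
0.17 45 [-27.  13.  21.  27.]
top 3 [0.17736091 0.17738233 0.17762322]
```

View pics/h1.png

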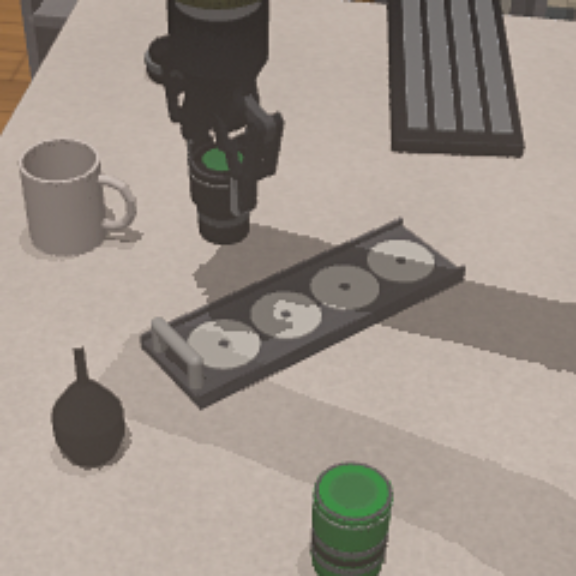

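Scaled: 0.126 m is 0.168, 0.002 m is 0.0027, -0.002 rad is -0.0003.

Call:
move_arm --plan '[{"delta_pos":[0.0027,-0.0025,0.0267],"turn":[0,0,-0.0003],"fingers":1},{"delta_pos":[0.0027,-0.0025,0.08],"turn":[0,0,-0.0003],"fingers":1},{"delta_pos":[0.0027,-0.0025,0.12],"turn":[0,0,-0.0003],"fingers":1},{"delta_pos":[0.0027,-0.0025,0.1467],"turn":[0,0,-0.0003],"fingers":1},{"delta_pos":[0.0027,-0.0025,0.1587],"turn":[0,0,-0.0003],"fingers":1},{"delta_pos":[0.0027,-0.0025,0.164],"turn":[0,0,-0.0003],"fingers":1},{"delta_pos":[0.0027,-0.0025,0.166],"turn":[0,0,-0.0003],"fingers":1},{"delta_pos":[0.0027,-0.0025,0.168],"turn":[0,0,-0.0003],"fingers":1}]'

```text
clock: 8.48
position: [0.6287, -0.1226, 0.0251]
ee_rot: [0.923, 0.384, 0.001, 0.0]
ft_force: [-0.1, 0.0, -2.1]
grip_width: 0.635
grasp_force: 43.5
```

```bash
python3 go.py flared d .022
```

```text
at [ 0.6287 -0.1226  0.0251] err y-axis -44.87 d [-0.0024  0.0017  0.0031] turn [ 0.001  -0.001   0.0023] t 8.47 F [-0.1  0.  -2.1] w 0.635 g 43.5
```

Scaled: -0.002 m is -0.0027, 0.001 m is 0.0013, 0.002 rad is 0.0003.

Call:
move_arm --plan '[{"delta_pos":[-0.0027,0.0025,0],"turn":[0,0,0.0003],"fingers":1},{"delta_pos":[-0.0027,0.0025,0],"turn":[0,0,0.0003],"fingers":1},{"delta_pos":[-0.0027,0.0025,0.0013],"turn":[0,0,0.0003],"fingers":1},{"delta_pos":[-0.0027,0.0025,0.0013],"turn":[0,0,0.0003],"fingers":1}]'

```text
clock: 8.98
position: [0.628, -0.1252, 0.0233]
ee_rot: [0.924, 0.383, -0.0, -0.0]
ft_force: [-0.4, 0.6, -2.5]
grip_width: 0.634
grasp_force: 43.5
```

```bash
python3 go.py flared d .022
```

```text
at [ 0.628  -0.1252  0.0233] err y-axis -44.98 d [-0.0001  0.0004  0.0013] turn [-0.0002  0.      0.0004] t 8.97 F [-0.4  0.6 -2.5] w 0.634 g 43.5
```

Scaled: 0.0015 m is 0.002, 0.0012 m is 0.0016.

Call:
move_arm --plan '[{"delta_pos":[0,0.0004,0.0008],"turn":[0,0,0],"fingers":1},{"delta_pos":[0,0.0004,0.0016],"turn":[0,0,0],"fingers":1},{"delta_pos":[0,0.0004,0.002],"turn":[0,0,0],"fingers":1}]'

```text
clock: 9.35
position: [0.6283, -0.1254, 0.0221]
ee_rot: [0.924, 0.383, 0.0, -0.0]
ft_force: [-1.7, 0.3, 2.2]
grip_width: 0.633
grasp_force: 43.8
```

Contact has registered, so I release gently and go up.

Scaled: -0.128 m is -0.1707, -0.12 m is -0.16.

Call:
move_arm --plan '[{"delta_pos":[0,0,0],"turn":[0,0,0],"fingers":0.36},{"delta_pos":[0,0,0],"turn":[0,0,0],"fingers":0.33},{"delta_pos":[0,0,0],"turn":[0,0,0],"fingers":0.2},{"delta_pos":[0,0,0],"turn":[0,0,0],"fingers":0.08},{"delta_pos":[0,0,0],"turn":[0,0,0],"fingers":0.05},{"delta_pos":[0,0,-0.0267],"turn":[0,0,0],"fingers":0.05},{"delta_pos":[0,0,-0.0933],"turn":[0,0,0],"fingers":0.05},{"delta_pos":[0,0,-0.16],"turn":[0,0,0],"fingers":0.05},{"delta_pos":[0,0,-0.1707],"turn":[0,0,0],"fingers":0.05}]'

```text
clock: 10.48
position: [0.6304, -0.1263, 0.1556]
ee_rot: [0.924, 0.383, 0.003, 0.002]
ft_force: [1.3, -0.2, -0.7]
grip_width: 0.954
grasp_force: 0.0
```

```bash
cat > chk.py <<'E'
from m import *
from workcell import camera
from go import D,T,TOP
import sys
# lens positions by top rim on rack, both cameras
for n in("top","side"):
    c=camera(n);W=cloud(c)
    for k in sys.argv[1:]:
        X=D[k];h=TOP[k]-.004
        m=(np.linalg.norm(W[:,:,:2]-X,axis=2)<.05)&(abs(W[:,:,2]-h)<.008)
        if m.sum()<30: print(n,k,"few",m.sum());continue
        q=W[m];q=q[q[:,2]>np.percentile(q[:,2],95)-.006]
        (x,y),r=cv2.minEnclosingCircle(q[:,:2].astype(np.float32))
        print(n,k,len(q),"off mm",np.round((np.array([x,y])-X)*1000,1),"dia",round(2000*r,1),"z",np.percentile(q[:,2],[5,50,95]).round(4))
E
python3 go.py short t .144; python3 chk.py flared
```

```text
at [ 0.6304 -0.1263  0.1556] err y-axis -45.01 d [ 0.1423 -0.3601  0.0102] turn [ 0.0038 -0.0068  0.6858] t 10.47 F [ 1.3 -0.2 -0.7] w 0.954 g 0.0
top flared 95 off mm [-0.2 -0.3] dia 54.1 z [0.0807 0.0833 0.0858]
side flared 346 off mm [-2.4  0.8] dia 58.7 z [0.0816 0.0844 0.0869]
```

Flared is within about 1 mm of its disc centre. Next is the short lens.

Scaled: -0.3579 m is -0.4772, -0.345 m is -0.46, 0.686 rad is 0.1092.

Call:
move_arm --plan '[{"delta_pos":[0.0133,-0.0267,0],"turn":[0,0,0.008],"fingers":0.1},{"delta_pos":[0.032,-0.08,0],"turn":[0,0,0.0239],"fingers":0.1},{"delta_pos":[0.0587,-0.1467,0],"turn":[0,0,0.0398],"fingers":0.1},{"delta_pos":[0.0853,-0.2133,0],"turn":[0,0,0.0557],"fingers":0.1},{"delta_pos":[0.112,-0.28,0],"turn":[0,0,0.0716],"fingers":0.1},{"delta_pos":[0.1387,-0.3467,0],"turn":[0,0,0.0875],"fingers":0.1},{"delta_pos":[0.1653,-0.4133,0],"turn":[0,0,0.1035],"fingers":0.1},{"delta_pos":[0.184,-0.46,0],"turn":[0,0,0.1092],"fingers":0.1},{"delta_pos":[0.1911,-0.4772,0],"turn":[0,0,0.1092],"fingers":0.1},{"delta_pos":[0.1911,-0.4772,0],"turn":[0,0,0.1092],"fingers":0.1},{"delta_pos":[0.1911,-0.4772,0],"turn":[0,0,0.1092],"fingers":0.1}]'

```text
clock: 11.95
position: [0.4771, 0.2271, 0.1497]
ee_rot: [0.999, 0.049, -0.0, 0.0]
ft_force: [0.6, 0.1, -0.5]
grip_width: 0.894
grasp_force: 0.0
```

```bash
python3 go.py short t .019
```

```text
at [0.4771 0.2271 0.1497] err y-axis -84.39 d [-0.0003 -0.0021  0.1307] turn [ 0.0008  0.0002 -0.0016] t 11.95 F [ 0.6  0.1 -0.5] w 0.894 g 0.0
```

Call:
move_arm --plan '[{"delta_pos":[0,0,0.0267],"turn":[0,0,0],"fingers":0.1},{"delta_pos":[0,0,0.0867],"turn":[0,0,0],"fingers":0.1},{"delta_pos":[0,0,0.1333],"turn":[0,0,0],"fingers":0.1},{"delta_pos":[0,0,0.16],"turn":[0,0,0],"fingers":0.1},{"delta_pos":[0,0,0.1707],"turn":[0,0,0],"fingers":0.1},{"delta_pos":[0,0,0.1747],"turn":[0,0,0],"fingers":0.1},{"delta_pos":[0,0,0.1747],"turn":[0,0,0],"fingers":0.1}]'

```text
clock: 12.82
position: [0.477, 0.2288, 0.0196]
ee_rot: [0.999, 0.05, 0.0, -0.0]
ft_force: [-0.2, 0.1, -0.1]
grip_width: 0.896
grasp_force: 0.0
```

```bash
python3 go.py short t .019
```

```text
at [0.477  0.2288 0.0196] err y-axis -84.31 d [-0.0004 -0.0002  0.0006] turn [-0.0005 -0.0009 -0.0001] t 12.82 F [-0.2  0.1 -0.1] w 0.896 g 0.0
```

Call:
move_arm --plan '[{"delta_pos":[0,0,0],"turn":[0,0,0],"fingers":0.35},{"delta_pos":[0,0,0],"turn":[0,0,0],"fingers":0.45},{"delta_pos":[0,0,0],"turn":[0,0,0],"fingers":0.55},{"delta_pos":[0,0,0],"turn":[0,0,0],"fingers":1},{"delta_pos":[0,0,0],"turn":[0,0,0],"fingers":1},{"delta_pos":[0,0,0],"turn":[0,0,0],"fingers":1},{"delta_pos":[0,0,-0.0267],"turn":[0,0,0],"fingers":1},{"delta_pos":[0,0,-0.0933],"turn":[0,0,0],"fingers":1},{"delta_pos":[0,0,-0.1533],"turn":[0,0,0],"fingers":1},{"delta_pos":[0,0,-0.1667],"turn":[0,0,0],"fingers":1},{"delta_pos":[0,0,-0.1667],"turn":[0,0,0],"fingers":1}]' --force 40

```text
clock: 14.2
position: [0.4762, 0.229, 0.1436]
ee_rot: [0.999, 0.05, -0.0, -0.0]
ft_force: [0.2, 0.2, -3.5]
grip_width: 0.507
grasp_force: 41.4
```

```bash
python3 go.py short d .144
```

```text
at [0.4762 0.229  0.1436] err y-axis -84.27 d [ 0.0609  0.4131 -0.0005] turn [-3.000e-04 -0.000e+00 -6.854e-01] t 14.2 F [ 0.2  0.2 -3.5] w 0.507 g 41.4
```

Scaled: 0.4131 m is 0.5508, 0.0165 m is 0.022, -0.686 rad is -0.1092.

Call:
move_arm --plan '[{"delta_pos":[0.004,0.0267,0],"turn":[0,0,-0.008],"fingers":1},{"delta_pos":[0.012,0.08,0],"turn":[0,0,-0.0207],"fingers":1},{"delta_pos":[0.022,0.1467,0],"turn":[0,0,-0.0334],"fingers":1},{"delta_pos":[0.032,0.2133,0],"turn":[0,0,-0.0462],"fingers":1},{"delta_pos":[0.0413,0.28,0],"turn":[0,0,-0.0589],"fingers":1},{"delta_pos":[0.0507,0.3467,0],"turn":[0,0,-0.0716],"fingers":1},{"delta_pos":[0.0607,0.4133,0],"turn":[0,0,-0.0844],"fingers":1},{"delta_pos":[0.0707,0.48,0],"turn":[0,0,-0.0971],"fingers":1},{"delta_pos":[0.078,0.5307,0],"turn":[0,0,-0.1066],"fingers":1},{"delta_pos":[0.0811,0.5508,0],"turn":[0,0,-0.1092],"fingers":1},{"delta_pos":[0.0811,0.5508,0],"turn":[0,0,-0.1092],"fingers":1},{"delta_pos":[0.0811,0.5508,0],"turn":[0,0,-0.1092],"fingers":1}]'

```text
clock: 15.7
position: [0.5775, -0.1747, 0.1426]
ee_rot: [0.924, 0.383, -0.001, -0.001]
ft_force: [0.6, 0.5, -1.9]
grip_width: 0.505
grasp_force: 41.5
```

Scaled: 0.127 m is 0.1693, 0.126 m is 0.168.

Call:
move_arm --plan '[{"delta_pos":[0,0,0.0267],"turn":[0,0,0],"fingers":1},{"delta_pos":[0,0,0.08],"turn":[0,0,0],"fingers":1},{"delta_pos":[0,0,0.1267],"turn":[0,0,0],"fingers":1},{"delta_pos":[0,0,0.1533],"turn":[0,0,0],"fingers":1},{"delta_pos":[0,0,0.1627],"turn":[0,0,0],"fingers":1},{"delta_pos":[0,0,0.1667],"turn":[0,0,0],"fingers":1},{"delta_pos":[0,0,0.1667],"turn":[0,0,0],"fingers":1},{"delta_pos":[0,0,0.168],"turn":[0,0,0],"fingers":1},{"delta_pos":[0,0,0.1693],"turn":[0,0,0],"fingers":1},{"delta_pos":[0,0,0.1693],"turn":[0,0,0],"fingers":1}]'

```text
clock: 16.95
position: [0.5781, -0.1761, 0.0169]
ee_rot: [0.924, 0.383, 0.0, -0.0]
ft_force: [0.3, -0.2, -1.5]
grip_width: 0.506
grasp_force: 41.5
```

```bash
python3 go.py short d .0153
```

```text
at [ 0.5781 -0.1761  0.0169] err y-axis -44.98 d [-0.     -0.0001  0.0016] turn [ 0.     -0.0001  0.0004] t 16.95 F [ 0.3 -0.2 -1.5] w 0.506 g 41.5
```

Scaled: 0.0016 m is 0.0021, 0.0012 m is 0.0016.

Call:
move_arm --plan '[{"delta_pos":[0,0,0.0008],"turn":[0,0,0],"fingers":1},{"delta_pos":[0,0,0.0016],"turn":[0,0,0],"fingers":1},{"delta_pos":[0,0,0.0021],"turn":[0,0,0],"fingers":1}]'

```text
clock: 17.32
position: [0.5781, -0.1761, 0.0156]
ee_rot: [0.924, 0.383, 0.0, -0.0]
ft_force: [-2.7, 0.8, 6.2]
grip_width: 0.505
grasp_force: 42.0
```

Scaled: -0.13 m is -0.1733, -0.12 m is -0.16.

Call:
move_arm --plan '[{"delta_pos":[0,0,0],"turn":[0,0,0],"fingers":0.49},{"delta_pos":[0,0,0],"turn":[0,0,0],"fingers":0.46},{"delta_pos":[0,0,0],"turn":[0,0,0],"fingers":0.35},{"delta_pos":[0,0,0],"turn":[0,0,0],"fingers":0.2},{"delta_pos":[0,0,0],"turn":[0,0,0],"fingers":0.1},{"delta_pos":[0,0,0],"turn":[0,0,0],"fingers":0.05},{"delta_pos":[0,0,-0.0267],"turn":[0,0,0],"fingers":0.05},{"delta_pos":[0,0,-0.0933],"turn":[0,0,0],"fingers":0.05},{"delta_pos":[0,0,-0.16],"turn":[0,0,0],"fingers":0.05},{"delta_pos":[0,0,-0.1733],"turn":[0,0,0],"fingers":0.05},{"delta_pos":[0,0,-0.1733],"turn":[0,0,0],"fingers":0.05}]'

```text
clock: 18.7
position: [0.5785, -0.1761, 0.1466]
ee_rot: [0.924, 0.383, 0.001, 0.0]
ft_force: [0.0, 0.7, -0.3]
grip_width: 0.948
grasp_force: 0.0
```

```bash
python3 go.py zoom t .145; python3 chk.py flared short
```

```text
at [ 0.5785 -0.1761  0.1466] err y-axis -44.98 d [ 0.2709 -0.3124  0.0016] turn [ 0.0007 -0.002   0.6863] t 18.7 F [ 0.   0.7 -0.3] w 0.948 g 0.0
top flared 723 off mm [ 0.1 -0.7] dia 54.9 z [0.0809 0.0835 0.0863]
top short 175 off mm [13.1 12.4] dia 64.7 z [0.0766 0.0781 0.083 ]
side flared 348 off mm [-0.6  1.5] dia 59.2 z [0.0818 0.0842 0.0868]
side short 211 off mm [ 9.2 10.9] dia 71.1 z [0.076  0.0786 0.0819]
```

Scaled: -0.3121 m is -0.4161, 0.271 m is 0.3613, 0.05 rad is 0.008.

Call:
move_arm --plan '[{"delta_pos":[0.0173,-0.02,0],"turn":[0,0,0.008],"fingers":0},{"delta_pos":[0.052,-0.06,0],"turn":[0,0,0.0207],"fingers":0},{"delta_pos":[0.096,-0.1107,0],"turn":[0,0,0.0334],"fingers":0},{"delta_pos":[0.14,-0.1613,0],"turn":[0,0,0.0462],"fingers":0},{"delta_pos":[0.184,-0.212,0],"turn":[0,0,0.0589],"fingers":0},{"delta_pos":[0.228,-0.2627,0],"turn":[0,0,0.0716],"fingers":0},{"delta_pos":[0.272,-0.3133,0],"turn":[0,0,0.0844],"fingers":0},{"delta_pos":[0.316,-0.364,0],"turn":[0,0,0.0971],"fingers":0},{"delta_pos":[0.348,-0.4013,0],"turn":[0,0,0.1066],"fingers":0},{"delta_pos":[0.3613,-0.4161,0],"turn":[0,0,0.1092],"fingers":0},{"delta_pos":[0.3613,-0.4161,0],"turn":[0,0,0.1092],"fingers":0},{"delta_pos":[0.3613,-0.4161,0],"turn":[0,0,0.1092],"fingers":0}]'

```text
clock: 20.3
position: [0.5492, 0.234, 0.1451]
ee_rot: [0.999, 0.049, -0.0, 0.0]
ft_force: [0.1, 0.5, 0.4]
grip_width: 1.002
grasp_force: 0.0
```

Call:
move_arm --plan '[{"delta_pos":[0,0,0],"turn":[0,0,0],"fingers":0},{"delta_pos":[0,0,0.04],"turn":[0,0,0],"fingers":0},{"delta_pos":[0,0,0.0933],"turn":[0,0,0],"fingers":0},{"delta_pos":[0,0,0.1267],"turn":[0,0,0],"fingers":0},{"delta_pos":[0,0,0.1419],"turn":[0,0,0],"fingers":0},{"delta_pos":[0,0,0.1419],"turn":[0,0,0],"fingers":0},{"delta_pos":[0,0,0.1419],"turn":[0,0,0],"fingers":0}]'

```text
clock: 21.18
position: [0.5497, 0.2363, 0.0402]
ee_rot: [0.999, 0.05, 0.001, -0.0]
ft_force: [0.5, 0.8, 0.1]
grip_width: 0.998
grasp_force: 0.0
```

```bash
sed -i 's/<.05)&/<.028)\&/' chk.py; python3 go.py zoom t .039; python3 chk.py flared short
```

```text
at [0.5497 0.2363 0.0402] err y-axis -84.3 d [-0.0008 -0.      0.0012] turn [-0.0008 -0.0017 -0.    ] t 21.18 F [0.5 0.8 0.1] w 0.998 g 0.0
top flared 702 off mm [-0.  -0.8] dia 54.7 z [0.0809 0.0834 0.0864]
top short 463 off mm [ 0.5 -0.2] dia 43.7 z [0.075  0.0775 0.0803]
side flared few 0
side short few 0
```

Short is centred too. Now I grip zoom and lift it.

Scaled: -0.125 m is -0.1667, -0.115 m is -0.1533.

Call:
move_arm --plan '[{"delta_pos":[0,0,0],"turn":[0,0,0],"fingers":0.2},{"delta_pos":[0,0,0],"turn":[0,0,0],"fingers":0.3},{"delta_pos":[0,0,0],"turn":[0,0,0],"fingers":0.4},{"delta_pos":[0,0,0],"turn":[0,0,0],"fingers":1},{"delta_pos":[0,0,0],"turn":[0,0,0],"fingers":1},{"delta_pos":[0,0,0],"turn":[0,0,0],"fingers":1},{"delta_pos":[0,0,-0.0267],"turn":[0,0,0],"fingers":1},{"delta_pos":[0,0,-0.0933],"turn":[0,0,0],"fingers":1},{"delta_pos":[0,0,-0.1533],"turn":[0,0,0],"fingers":1},{"delta_pos":[0,0,-0.1667],"turn":[0,0,0],"fingers":1},{"delta_pos":[0,0,-0.1667],"turn":[0,0,0],"fingers":1}]' --force 40

```text
clock: 22.65
position: [0.5485, 0.2364, 0.1637]
ee_rot: [0.999, 0.05, -0.0, -0.0]
ft_force: [-0.6, -0.2, -5.7]
grip_width: 0.691
grasp_force: 45.9
```

```bash
python3 go.py zoom d .164
```

```text
at [0.5485 0.2364 0.1637] err y-axis -84.27 d [-0.0677  0.4589 -0.0005] turn [-5.000e-04  1.000e-04 -6.854e-01] t 22.65 F [-0.6 -0.2 -5.7] w 0.691 g 45.9
```

Scaled: 0.4588 m is 0.6117, -0.0679 m is -0.0905, -0.686 rad is -0.1092.

Call:
move_arm --plan '[{"delta_pos":[-0.004,0.0267,0],"turn":[0,0,-0.0064],"fingers":1},{"delta_pos":[-0.012,0.084,0],"turn":[0,0,-0.0159],"fingers":1},{"delta_pos":[-0.0227,0.1533,0],"turn":[0,0,-0.0286],"fingers":1},{"delta_pos":[-0.0333,0.224,0],"turn":[0,0,-0.0414],"fingers":1},{"delta_pos":[-0.044,0.2947,0],"turn":[0,0,-0.0541],"fingers":1},{"delta_pos":[-0.0547,0.3653,0],"turn":[0,0,-0.0668],"fingers":1},{"delta_pos":[-0.0653,0.436,0],"turn":[0,0,-0.0796],"fingers":1},{"delta_pos":[-0.0747,0.5067,0],"turn":[0,0,-0.0923],"fingers":1},{"delta_pos":[-0.084,0.5667,0],"turn":[0,0,-0.1035],"fingers":1},{"delta_pos":[-0.0893,0.6,0],"turn":[0,0,-0.1092],"fingers":1},{"delta_pos":[-0.0905,0.6117,0],"turn":[0,0,-0.1092],"fingers":1},{"delta_pos":[-0.0905,0.6117,0],"turn":[0,0,-0.1092],"fingers":1}]'

```text
clock: 24.15
position: [0.5264, -0.2265, 0.1626]
ee_rot: [0.924, 0.382, -0.001, -0.001]
ft_force: [-0.2, 0.2, -5.2]
grip_width: 0.69
grasp_force: 45.6
```

Scaled: 0.127 m is 0.1693, 0.126 m is 0.168.

Call:
move_arm --plan '[{"delta_pos":[0,0,0],"turn":[0,0,0],"fingers":1},{"delta_pos":[0,0,0.0267],"turn":[0,0,0],"fingers":1},{"delta_pos":[0,0,0.08],"turn":[0,0,0],"fingers":1},{"delta_pos":[0,0,0.1267],"turn":[0,0,0],"fingers":1},{"delta_pos":[0,0,0.1533],"turn":[0,0,0],"fingers":1},{"delta_pos":[0,0,0.1627],"turn":[0,0,0],"fingers":1},{"delta_pos":[0,0,0.1667],"turn":[0,0,0],"fingers":1},{"delta_pos":[0,0,0.168],"turn":[0,0,0],"fingers":1},{"delta_pos":[0,0,0.1693],"turn":[0,0,0],"fingers":1},{"delta_pos":[0,0,0.1693],"turn":[0,0,0],"fingers":1}]'

```text
clock: 25.4
position: [0.5272, -0.2271, 0.0372]
ee_rot: [0.924, 0.383, 0.0, 0.0]
ft_force: [-0.0, -0.6, -5.0]
grip_width: 0.691
grasp_force: 45.6
```

```bash
python3 go.py zoom d .0353
```

```text
at [ 0.5272 -0.2271  0.0372] err y-axis -44.98 d [-0.     -0.0002  0.0019] turn [ 0.0004 -0.0005  0.0004] t 25.4 F [-0.  -0.6 -5. ] w 0.691 g 45.6
```

Scaled: 0.0016 m is 0.0021, 0.0012 m is 0.0016.

Call:
move_arm --plan '[{"delta_pos":[0,0,0.0008],"turn":[0,0,0],"fingers":1},{"delta_pos":[0,0,0.0016],"turn":[0,0,0],"fingers":1},{"delta_pos":[0,0,0.0021],"turn":[0,0,0],"fingers":1},{"delta_pos":[0,0,0.0021],"turn":[0,0,0],"fingers":1}]'

```text
clock: 25.9
position: [0.527, -0.2271, 0.0355]
ee_rot: [0.924, 0.383, 0.0, -0.0]
ft_force: [-1.0, 0.3, -0.2]
grip_width: 0.691
grasp_force: 46.2
```

Scaled: -0.125 m is -0.1667, -0.115 m is -0.1533.

Call:
move_arm --plan '[{"delta_pos":[0,0,0.0004],"turn":[0,0,0],"fingers":0.3},{"delta_pos":[0,0,0.0004],"turn":[0,0,0],"fingers":0.27},{"delta_pos":[0,0,0.0004],"turn":[0,0,0],"fingers":0.18},{"delta_pos":[0,0,0],"turn":[0,0,0],"fingers":0.08},{"delta_pos":[0,0,0],"turn":[0,0,0],"fingers":0},{"delta_pos":[0,0,0],"turn":[0,0,0],"fingers":0},{"delta_pos":[0,0,-0.0267],"turn":[0,0,0],"fingers":0},{"delta_pos":[0,0,-0.0933],"turn":[0,0,0],"fingers":0},{"delta_pos":[0,0,-0.1533],"turn":[0,0,0],"fingers":0},{"delta_pos":[0,0,-0.1667],"turn":[0,0,0],"fingers":0},{"delta_pos":[0,0,-0.1667],"turn":[0,0,0],"fingers":0}]'

```text
clock: 27.28
position: [0.5273, -0.2272, 0.1613]
ee_rot: [0.924, 0.383, 0.001, 0.0]
ft_force: [0.2, 0.6, -1.0]
grip_width: 0.999
grasp_force: 0.0
```

```bash
python3 go.py plain t .160; python3 chk.py zoom
```

```text
at [ 0.5273 -0.2272  0.1613] err y-axis -44.98 d [ 0.3992 -0.2639  0.0015] turn [ 0.0008 -0.0017  0.6863] t 27.27 F [ 0.2  0.6 -1. ] w 0.999 g 0.0
top zoom 608 off mm [ 0.1 -0. ] dia 56.0 z [0.0952 0.0977 0.1002]
side zoom 294 off mm [-0.2 -0.1] dia 56.1 z [0.0963 0.0987 0.1008]
```

Scaled: 0.3993 m is 0.5324, -0.2638 m is -0.3517, 0.686 rad is 0.1092.

Call:
move_arm --plan '[{"delta_pos":[0.024,-0.016,0],"turn":[0,0,0.008],"fingers":0.05},{"delta_pos":[0.0733,-0.0484,0],"turn":[0,0,0.0191],"fingers":0.05},{"delta_pos":[0.1333,-0.088,0],"turn":[0,0,0.0318],"fingers":0.05},{"delta_pos":[0.1947,-0.1287,0],"turn":[0,0,0.0446],"fingers":0.05},{"delta_pos":[0.256,-0.1693,0],"turn":[0,0,0.0573],"fingers":0.05},{"delta_pos":[0.3173,-0.2093,0],"turn":[0,0,0.07],"fingers":0.05},{"delta_pos":[0.3787,-0.2507,0],"turn":[0,0,0.0828],"fingers":0.05},{"delta_pos":[0.44,-0.2907,0],"turn":[0,0,0.0955],"fingers":0.05},{"delta_pos":[0.4933,-0.326,0],"turn":[0,0,0.105],"fingers":0.05},{"delta_pos":[0.5227,-0.3453,0],"turn":[0,0,0.1092],"fingers":0.05},{"delta_pos":[0.5324,-0.3517,0],"turn":[0,0,0.1092],"fingers":0.05},{"delta_pos":[0.5324,-0.3517,0],"turn":[0,0,0.1092],"fingers":0.05}]'

```text
clock: 28.88
position: [0.6223, 0.241, 0.1594]
ee_rot: [0.999, 0.05, -0.001, 0.001]
ft_force: [0.8, -1.0, -0.4]
grip_width: 0.946
grasp_force: 0.0
```

Scaled: 0.1294 m is 0.1725, 0.124 m is 0.1653.

Call:
move_arm --plan '[{"delta_pos":[0,0,0],"turn":[0,0,0],"fingers":0.05},{"delta_pos":[0,0,0],"turn":[0,0,0],"fingers":0.05},{"delta_pos":[0,0,0.04],"turn":[0,0,0],"fingers":0.05},{"delta_pos":[0,0,0.1],"turn":[0,0,0],"fingers":0.05},{"delta_pos":[0,0,0.1467],"turn":[0,0,0],"fingers":0.05},{"delta_pos":[0,0,0.1653],"turn":[0,0,0],"fingers":0.05},{"delta_pos":[0,0,0.1725],"turn":[0,0,0],"fingers":0.05},{"delta_pos":[0,0,0.1725],"turn":[0,0,0],"fingers":0.05},{"delta_pos":[0,0,0.1725],"turn":[0,0,0],"fingers":0.05}]'

```text
clock: 30.0
position: [0.6234, 0.2421, 0.0323]
ee_rot: [0.999, 0.05, 0.001, -0.0]
ft_force: [-0.5, 0.3, -0.2]
grip_width: 0.953
grasp_force: 0.0
```

```bash
python3 go.py plain t .031
```

```text
at [0.6234 0.2421 0.0323] err y-axis -84.29 d [-0.0006  0.0004  0.0013] turn [-0.0009 -0.0019  0.0002] t 30.0 F [-0.5  0.3 -0.2] w 0.953 g 0.0
```

Scaled: -0.125 m is -0.1667, -0.115 m is -0.1533.

Call:
move_arm --plan '[{"delta_pos":[0,0,0],"turn":[0,0,0],"fingers":0.3},{"delta_pos":[0,0,0],"turn":[0,0,0],"fingers":0.4},{"delta_pos":[0,0,0],"turn":[0,0,0],"fingers":0.5},{"delta_pos":[0,0,0],"turn":[0,0,0],"fingers":1},{"delta_pos":[0,0,0],"turn":[0,0,0],"fingers":1},{"delta_pos":[0,0,0],"turn":[0,0,0],"fingers":1},{"delta_pos":[0,0,-0.0267],"turn":[0,0,0],"fingers":1},{"delta_pos":[0,0,-0.0933],"turn":[0,0,0],"fingers":1},{"delta_pos":[0,0,-0.1533],"turn":[0,0,0],"fingers":1},{"delta_pos":[0,0,-0.1667],"turn":[0,0,0],"fingers":1},{"delta_pos":[0,0,-0.1667],"turn":[0,0,0],"fingers":1}]' --force 40

```text
clock: 31.38
position: [0.6225, 0.242, 0.1561]
ee_rot: [0.999, 0.05, 0.0, -0.0]
ft_force: [0.4, -0.3, -4.6]
grip_width: 0.576
grasp_force: 42.6
```

```bash
python3 go.py plain d .156
```

```text
at [0.6225 0.242  0.1561] err y-axis -84.27 d [-1.979e-01  5.028e-01 -2.000e-04] turn [-4.000e-04 -4.000e-04 -6.855e-01] t 31.38 F [ 0.4 -0.3 -4.6] w 0.576 g 42.6
```

Scaled: 0.5027 m is 0.6703, -0.198 m is -0.264, -0.686 rad is -0.1092.

Call:
move_arm --plan '[{"delta_pos":[-0.0107,0.0267,0],"turn":[0,0,-0.0064],"fingers":1},{"delta_pos":[-0.0315,0.08,0],"turn":[0,0,-0.0159],"fingers":1},{"delta_pos":[-0.0577,0.1467,0],"turn":[0,0,-0.0271],"fingers":1},{"delta_pos":[-0.084,0.2133,0],"turn":[0,0,-0.0382],"fingers":1},{"delta_pos":[-0.1103,0.28,0],"turn":[0,0,-0.0493],"fingers":1},{"delta_pos":[-0.1365,0.3467,0],"turn":[0,0,-0.0605],"fingers":1},{"delta_pos":[-0.1627,0.4133,0],"turn":[0,0,-0.0716],"fingers":1},{"delta_pos":[-0.1893,0.48,0],"turn":[0,0,-0.0828],"fingers":1},{"delta_pos":[-0.2153,0.5467,0],"turn":[0,0,-0.0939],"fingers":1},{"delta_pos":[-0.2413,0.6133,0],"turn":[0,0,-0.1035],"fingers":1},{"delta_pos":[-0.2573,0.6533,0],"turn":[0,0,-0.1092],"fingers":1},{"delta_pos":[-0.264,0.6703,0],"turn":[0,0,-0.1092],"fingers":1}]'

```text
clock: 32.88
position: [0.4738, -0.2795, 0.1544]
ee_rot: [0.924, 0.382, -0.001, -0.001]
ft_force: [0.2, 0.2, -3.0]
grip_width: 0.572
grasp_force: 42.6
```

Scaled: 0.127 m is 0.1693, 0.126 m is 0.168.

Call:
move_arm --plan '[{"delta_pos":[0,0,0],"turn":[0,0,0],"fingers":1},{"delta_pos":[0,0,0],"turn":[0,0,0],"fingers":1},{"delta_pos":[0,0,0.0267],"turn":[0,0,0],"fingers":1},{"delta_pos":[0,0,0.08],"turn":[0,0,0],"fingers":1},{"delta_pos":[0,0,0.1267],"turn":[0,0,0],"fingers":1},{"delta_pos":[0,0,0.1533],"turn":[0,0,0],"fingers":1},{"delta_pos":[0,0,0.1627],"turn":[0,0,0],"fingers":1},{"delta_pos":[0,0,0.1667],"turn":[0,0,0],"fingers":1},{"delta_pos":[0,0,0.168],"turn":[0,0,0],"fingers":1},{"delta_pos":[0,0,0.1693],"turn":[0,0,0],"fingers":1},{"delta_pos":[0,0,0.1693],"turn":[0,0,0],"fingers":1}]'

```text
clock: 34.25
position: [0.4759, -0.2781, 0.0292]
ee_rot: [0.924, 0.383, 0.0, 0.0]
ft_force: [-0.2, 0.2, -3.0]
grip_width: 0.575
grasp_force: 42.6
```

```bash
python3 go.py plain d .0273
```

```text
at [ 0.4759 -0.2781  0.0292] err y-axis -44.98 d [-0.     -0.0002  0.0019] turn [ 0.0005 -0.0005  0.0004] t 34.25 F [-0.2  0.2 -3. ] w 0.575 g 42.6
```

Scaled: 0.0017 m is 0.0023, 0.0016 m is 0.0021.

Call:
move_arm --plan '[{"delta_pos":[0,0,0.0008],"turn":[0,0,0],"fingers":1},{"delta_pos":[0,0,0.0016],"turn":[0,0,0],"fingers":1},{"delta_pos":[0,0,0.0021],"turn":[0,0,0],"fingers":1},{"delta_pos":[0,0,0.0023],"turn":[0,0,0],"fingers":1}]'

```text
clock: 34.75
position: [0.4757, -0.2781, 0.0274]
ee_rot: [0.924, 0.383, 0.0, -0.0]
ft_force: [-0.6, 1.6, 4.0]
grip_width: 0.573
grasp_force: 43.1
```

Scaled: -0.18 m is -0.24, -0.16 m is -0.2133.

Call:
move_arm --plan '[{"delta_pos":[0,0,0],"turn":[0,0,0],"fingers":0.42},{"delta_pos":[0,0,0],"turn":[0,0,0],"fingers":0.39},{"delta_pos":[0,0,0],"turn":[0,0,0],"fingers":0.28},{"delta_pos":[0,0,0],"turn":[0,0,0],"fingers":0.15},{"delta_pos":[0,0,0],"turn":[0,0,0],"fingers":0.05},{"delta_pos":[0,0,0],"turn":[0,0,0],"fingers":0},{"delta_pos":[0,0,-0.0267],"turn":[0,0,0],"fingers":0},{"delta_pos":[0,0,-0.0933],"turn":[0,0,0],"fingers":0},{"delta_pos":[0,0,-0.16],"turn":[0,0,0],"fingers":0},{"delta_pos":[0,0,-0.2133],"turn":[0,0,0],"fingers":0},{"delta_pos":[-0.0533,0.0533,-0.24],"turn":[0,0,0],"fingers":0},{"delta_pos":[-0.08,0.08,-0.24],"turn":[0,0,0],"fingers":0}]'

```text
clock: 36.25
position: [0.4758, -0.3659, 0.2109]
ee_rot: [0.924, 0.382, 0.001, 0.002]
ft_force: [0.2, 0.2, -0.9]
grip_width: 0.998
grasp_force: 0.0
```

```bash
python3 chk.py flared short zoom plain; python3 - <<'E'
from workcell import *
import cv2
cv2.imwrite("pics/f1.png",camera("side")["color"][:,:,::-1])
E
```

```text
top flared 718 off mm [ 0.1 -0.4] dia 55.2 z [0.0811 0.0835 0.0863]
top short 447 off mm [ 0.3 -0.1] dia 43.5 z [0.0751 0.0774 0.0805]
top zoom 807 off mm [ 0.  -0.1] dia 56.1 z [0.095  0.0974 0.1002]
top plain 627 off mm [1.6 0.1] dia 50.8 z [0.0867 0.0894 0.0923]
side flared 333 off mm [-0.   0.2] dia 55.7 z [0.082  0.0843 0.0866]
side short 211 off mm [-1.2  1.6] dia 46.0 z [0.0755 0.0783 0.0805]
side zoom 292 off mm [-0.2 -0.1] dia 56.1 z [0.0964 0.0986 0.101 ]
side plain 228 off mm [-0.8  2.1] dia 52.9 z [0.0878 0.0902 0.0929]
```

View pics/f1.png

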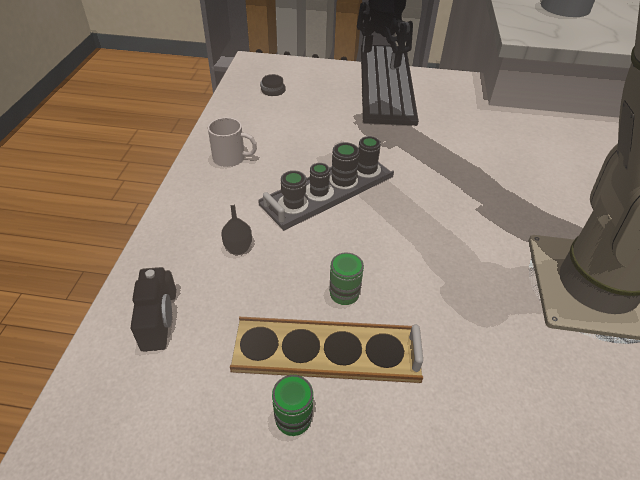

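All four lenses stand upright on the rack. From the rack handle at (272,205) they are flared (293,188), short (319,178), zoom (345,163) and plain (369,153). The blower at (237,235) and both green look-alikes have not moved.

```bash
python3 -c "
from workcell import *
print(hand_in())"
```

```text
the job is handed in; nothing more can be done
None
```

I moved the four lenses to the rack in order from the handle (flared, short, zoom, plain), each upright and within about 2 mm of its disc centre by camera, left the blower standing where it was, and handed the job in at about 36 s.

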